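Change over the stone boxes on a crystal-setting bench

TASK

Change over the stone boxes on the setting bench, using a fingertip only: first push the lid of the open box down until it is fully shut, then press down on the front edge of the wide box's lid so that its push-to-open catch lets go, and take the finger away so that the spring lifts the lid ajar. Leave the other narrow box shut. Do not pick up, tip or shift any box, and leave the jar, carton and pliers alone.

Things in the scene. Friction and masses are not known exactly. Their poses are not given: they have to be found in the camera images.
- wide_box: Loose white plastic box with a flat grey lid, 130 mm wide (its y), 110 deep (x); 0.9 kg, shut by a push-to-open catch; the only wide box. Origin: centre of the underside, z up, -x is its front (robot side). Lid 6 mm thick, as wide and deep as the box, hinged along the far edge (x +55 mm, z 55 mm at its underside); shut, its top is at z 61 mm and its front edge at x -55 mm.
- narrow_box: Loose white plastic box with a flat grey lid, 80 mm wide (its y), 110 deep (x); 0.65 kg, shut by the same kind of catch; must stay shut. Origin: centre of the underside, z up, -x is its front (robot side). Lid 6 mm thick, as wide and deep as the box, hinged along the far edge (x +55 mm, z 55 mm at its underside); shut, its top is at z 61 mm and its front edge at x -55 mm.
- open_box1: Loose white plastic box with a flat grey lid, 80 mm wide (its y), 110 deep (x); 0.65 kg; its lid stands open at the start. Origin: centre of the underside, z up, -x is its front (robot side). Lid 6 mm thick, as wide and deep as the box, hinged along the far edge (x +55 mm, z 55 mm at its underside); shut, its top is at z 61 mm and its front edge at x -55 mm.
- wide_lid (a joint): Angle of the wide box's lid, rad: 0 shut, positive open. Pressed within 25 mm of the front edge with about 5 N it sinks to its stop at about -0.05 (5 mm at the front edge), which frees the catch; once the finger is raised a damped spring lifts it to about 0.40 in about a second. It does not latch again, and cannot be pulled open while latched.
- narrow_lid (a joint): Angle of the shut narrow box's lid, rad: 0 shut, the same kind of lid and catch as the wide one.
- open_lid1 (a joint): Angle of the open box's lid, rad: 0 fully shut, starts at 0.5 to 0.9. A plain stiff hinge, no catch and no spring: it stays where it is left and takes about 1 to 2 N at the lid's front half to push down; 0 is a hard stop.
- glue_jar: Loose round jar, 48 mm across, 60 mm tall, beyond the boxes. Origin: centre of the underside. Leave alone.
- carton: Loose cardboard carton, flat, 60 x 110 x 26 mm, in the row with the boxes. Origin: centre of the underside. Leave alone.
- pliers: Loose pliers lying flat beyond the boxes, about 140 mm long along their y, 55 mm wide, 9 mm high. Origin: under the pivot. Leave alone.

How it is judged:
On the way, in this order (a step that is already met when the one before it is completed fails the run):
1. the open box's lid is pushed fully shut (within 0.05 rad) while the wide box is still shut (value of joint open_lid1 below 0.05 rad and value of joint wide_lid below 0.1 rad), for 0.1 s.
2. the wide box's lid has sprung ajar (value of joint wide_lid above 0.3 rad), for 0.2 s.
At the end, for the whole second after the job is handed in: The once-open box's lid is shut (below 0.06 rad), the wide box's lid rests ajar (above 0.3 rad), the other narrow box is shut (below 0.05 rad), and all three boxes stand upright and still within 30 mm of where they started (value of joint open_lid1 below 0.06 rad and value of joint wide_lid above 0.3 rad and value of joint narrow_lid below 0.05 rad and velocity of joint wide_lid below 0.1 rad/s and distance of each of wide_box, narrow_box, open_box1 from where it was at the start of the episode below 0.03 m and angle between each of wide_box, narrow_box, open_box1's own z axis and vertical below 0.05 rad and linear speed of each of wide_box, narrow_box, open_box1 below 0.02 m/s); the robot touches nothing.
It fails at once if the other narrow box is opened (value of joint narrow_lid above 0.1 rad).
It fails at once if a box is lifted (12 mm), tipped (0.15 rad) or shifted (30 mm) (height (world z) of any of wide_box, narrow_box, open_box1 above 0.012 m or angle between any of wide_box, narrow_box, open_box1's own z axis and vertical above 0.15 rad or distance of any of wide_box, narrow_box, open_box1 from where it was at the start of the episode above 0.03 m).
It fails at once if the jar, carton or pliers are moved (20 mm) (distance of any of glue_jar, carton, pliers from where it was at the start of the episode above 0.02 m).
It also fails if it takes over 54 s, if anything falls off the work surface, if the arm or the gripper's body presses on something with over 40 N, if the wrist force passes 120 N, or if a joint passes its speed limit or range.

ROBOT

A 6-joint arm with a two-finger parallel gripper is mounted at the origin on the work surface. World frame = base frame: x ahead of the robot, y to its left, z up, the work surface at z = 0. Lengths are in m, angles in rad, forces in N, time in s.
With the tool pointing down it reaches from about 0.25 to 0.725 m from the base axis. Payload 4 kg.
Tool frame: the origin (TCP) lies on the centre line of the jaws, within the pads' length; the fingertips stand 22 mm ahead of it and the grasp point (between the pads) lies 3 mm ahead of it; z points along the fingers, y is the direction in which the jaws open and shut (so a half turn about z gives the same grasp; the last joint's range is limited). The gripper opens to 85 mm and grips with 20 to 120 N. Pads are 22 mm wide; open, the fingers measure 114 mm over their backs; the gripper's body (76 mm by 85 mm) begins 54 mm behind the grasp point. The pads swing forward as they close: fully open they stand 13 mm farther back than shut.
Start: joints at [1.282, 0.241, 0.005, 1.335, 0, 1.571], TCP at [0.142, 0.479, 0.23] pointing down, gripper open.
Joint ranges: [-2.72, 2.72], [-1.05, 1.87], [-1.09, 1.28], [-1.99, 2.15], [-1.42, 1.44], [-3.14, 3.14]. Speed limits (rad/s): [2.79, 2.79, 3.14, 3.14, 3.14, 3.14].

INTERFACE

Orientations are given as a unit quaternion [x, y, z, w].
In Python, from rig import r gives the robot as it stands.
- The arm moves only by the shell command python3 -m creep 'ROWS' [OPENING] [FORCE]. ROWS is JSON, a list of rows, each a list of 2 entries, a list of its own where there are three numbers: the shift along the tool's x, y, z in mm, then the turn, a rotation vector about the tool's x, y, z in degrees. In form: [[[dx, dy, dz], [wx, wy, wz]], ...]. A call has exactly 10 rows; each row shifts and turns the commanded pose from where the row before left it, along the tool's axes as they then stand; what a row does not reach is not made up. A row lasts 1/8 s, in which the tool goes at most 62.5 mm and 10.7 degrees, less where a joint would pass 70% of its speed; a pose out of reach is approached as far as the arm can. A call is refused whole if a number of a shift passes 62.5 or a number of a turn 10.7, either way. A call with a gripper value outside its range is refused whole. OPENING is the gripper command: -1 is shut, 1 is fully open, values between are in proportion, set as the call begins (- or left out, the last holds). The fingers move at their own pace and stop on an object; FORCE is the grip in N (left out, the last holds). Time passes only in rows, so rows that do not move let the fingers close, or fill a call up. It gives the time, the measured TCP pose, the force and the opening at its end, in the units of the state.
- r.get_state(): the state, without advancing time (a new reading comes with each control period).
- r.get_image(name): name is "side" or "top" or "wrist"; returns a dict with "color" (384x512x3 uint8, red, green, blue), "intrinsics" (3x3 intrinsics, pixels), "view" (4x4, takes a point from world to camera coordinates); the wrist camera has in their place "tool_from_camera" (4x4, takes a point from camera to tool coordinates, whose origin is the TCP and whose axes are the flange's). Camera axes: x right, y down, z forward; pixel columns grow to the right and rows downward; lengths in m; the calibration is good to about 2 mm. A picture is of the moment at which its call begins: read the wrist's pose just before it. There is no depth.
- r.finish_job(): hands the job in, once; it reports no verdict.
The state is a dict: "clock": time; "joints": joint angles; "qd": joint speeds; "tau": joint torques, N m; "tcp_pos": TCP position; "tool_rot": TCP orientation; "wrist_force": force on the tool from outside, world axes, zero at the start; "wrist_torque": the same for the moment, N m; "finger_gap": finger opening in m.
Only numpy, scipy, OpenCV 4.12 (cv2) and the standard library are available. Lean on these libraries where they do the work, as an engineer would, in place of code of your own. Each camera call takes 0.05 s, during which the arm holds its last target.

## Working session

There is one attempt and no reset: what is moved stays moved. The work goes in short steps, Python scripts to look and compute and a shell command to move; the robot and the scene stay as the last step left them, time stands still between calls to the robot, and variables do not carry over. Pictures are saved under pics/ and viewed, and the job is handed in when it is done.

```bash
ls; mkdir -p pics
cat > h.py <<'E'
from rig import r
import numpy as np, cv2
def snap(n,f):
    s=r.get_state(); d=r.get_image(n); cv2.imwrite('pics/'+f,d['color'][:,:,::-1]); return s,d
E
python3 - <<'E'
from h import *
for n in ['side','top']:
    s,d=snap(n,n+'0.png'); np.savez(n+'.npz',K=d['intrinsics'],V=d['view']); print(d['intrinsics'],d['view'])
print(s)
E
```

```text
pics
[[399.63744275   0.         255.4059482 ]
 [  0.         399.63744275 191.71366846]
 [  0.           0.           1.        ]] [[-0.99214897 -0.12379584  0.01774872  0.61797402]
 [-0.10161205  0.71522244 -0.69147079  0.11022046]
 [ 0.07290692 -0.68784551 -0.72218635  1.08299621]
 [ 0.          0.          0.          1.        ]]
[[397.83875018   0.         258.03776589]
 [  0.         397.83875018 189.8163872 ]
 [  0.           0.           1.        ]] [[ 0.00968777 -0.99994906 -0.0028317  -0.00843857]
 [-0.99276951 -0.00927931 -0.11967707  0.63276889]
 [ 0.1196447   0.00397063 -0.99280883  1.01029772]
 [ 0.          0.          0.          1.        ]]
{'clock': 0.05, 'joints': array([1.28203331e+00, 2.41395400e-01, 3.73155291e-03, 1.33522376e+00,
       3.01698065e-05, 1.57080461e+00]), 'qd': array([ 9.04890384e-04, -2.03154292e-03,  1.63618136e-03,  5.74212549e-05,
       -8.25314296e-04, -7.80027889e-05]), 'tau': array([ 7.03927453e-04, -3.73491526e+01,  2.53293014e+01,  1.10469197e-02,
        8.39172640e-05, -4.45580612e-07]), 'tcp_pos': array([0.14219211, 0.47868697, 0.22932455]), 'tool_rot': array([ 1.43884438e-01,  9.89593944e-01, -1.03258811e-03, -1.65370423e-04]), 'wrist_force': array([-0.14677994,  0.57350755,  0.81125629]), 'wrist_torque': array([-0.028826  , -0.02928581,  0.04238887]), 'finger_gap': 0.08521594952994499}
```

View pics/side0.png

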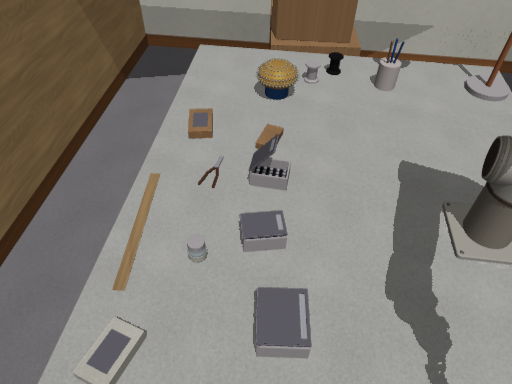

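View pics/top0.png

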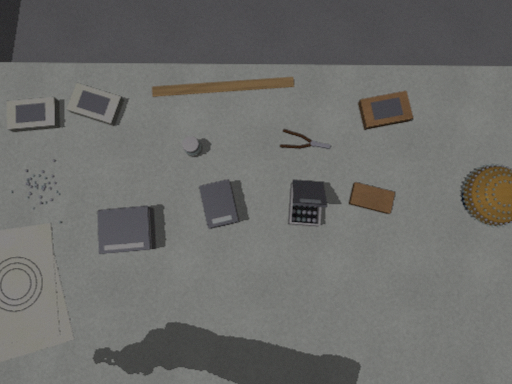

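Run:
```python
import cv2,numpy as np
a=cv2.imread('pics/top0.png')
w=cv2.resize(a[170:270,80:340],None,fx=3,fy=3,interpolation=cv2.INTER_CUBIC)
b=cv2.imread('pics/side0.png')
s=cv2.resize(b[120:370,220:340],None,fx=2.3,fy=2.3,interpolation=cv2.INTER_CUBIC)
cv2.imwrite('pics/c1.png',cv2.convertScaleAbs(w,alpha=1.7)); cv2.imwrite('pics/c2.png',s)
```

```text
(no output)
```

View pics/c1.png

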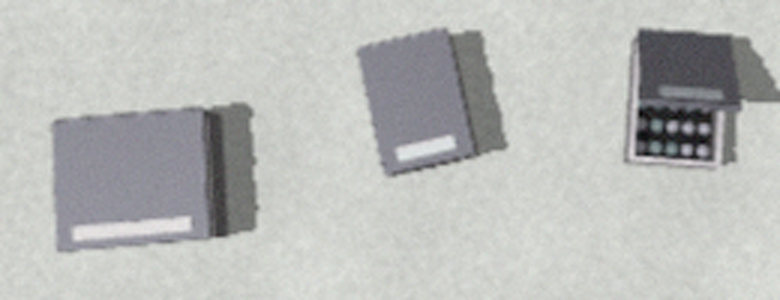

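View pics/c2.png

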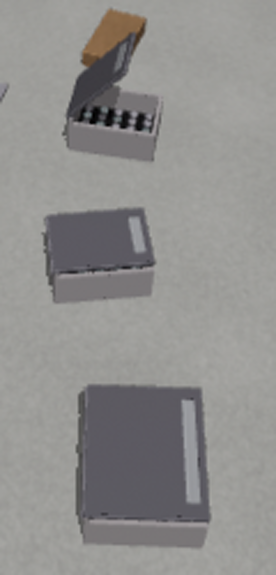

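```bash
cat >> h.py <<'E'
def ray(n,p,z):
    c=np.load(n+'.npz');K,V=c['K'],c['V'];R=V[:3,:3];o=-R.T@V[:3,3]
    d=R.T@np.linalg.inv(K)@np.array([p[0],p[1],1.]); return o+d*(z-o[2])/d[2]
def ln(n,p):
    c=np.load(n+'.npz');K,V=c['K'],c['V'];R=V[:3,:3]
    d=R.T@np.linalg.inv(K)@np.array([p[0],p[1],1.]);return -R.T@V[:3,3],d/np.linalg.norm(d)
def tri(p,q):
    a,d=ln('top',p);b,e=ln('side',q);t=np.linalg.lstsq(np.c_[d,-e],b-a,rcond=None)[0]
    P=a+d*t[0];Q=b+e*t[1];return (P+Q)/2,np.linalg.norm(P-Q)
tc=lambda u,v:(80+u/3-1/3,170+v/3-1/3)
sc=lambda u,v:(220+u/2.3-.3,120+v/2.3-.3)
E
python3 - <<'E'
from h import *
np.set_printoptions(precision=4,suppress=True)
def box(name,P):
    P=np.array(P);print(name,P[:,:2].tolist().__repr__() if 0 else '\n',P, 'ctr',P.mean(0),'sides',[np.linalg.norm(P[i]-P[(i+1)%4]) for i in range(4)])
# order: far-left, far-right, front-right, front-left (top img)
box('wide top',[ray('top',tc(*p),.061) for p in [(53,120),(204,107),(212,238),(58,250)]])
box('wide side',[ray('side',sc(*p),.061) for p in [(80,519),(82,386),(201,387),(208,518)]])
box('nar top',[ray('top',tc(*p),.061) for p in [(358,47),(446,28),(474,156),(388,175)]])
box('nar side',[ray('side',sc(*p),.061) for p in [(52,270),(46,216),(147,208),(155,264)]])
print('open front rim top',ray('top',tc(626,162),.055),ray('top',tc(721,167),.055))
print('open front rim side',ray('side',sc(155,128),.055),ray('side',sc(162,95),.055))
print('open back lid corners top',ray('top',tc(638,31),.058),ray('top',tc(732,35),.058))
print('lid front-right tri',tri(tc(740,104),sc(133,33)))
print('lid front-left tri',tri(tc(636,101),sc(126,74)))
E
```

```text
wide top 
 [[0.5749 0.4091 0.061 ]
 [0.5873 0.2804 0.061 ]
 [0.4765 0.2689 0.061 ]
 [0.4652 0.3985 0.061 ]] ctr [0.526  0.3392 0.061 ] sides [np.float64(0.12927635044712546), np.float64(0.11138999342193688), np.float64(0.13009234583874713), np.float64(0.11023081402146685)]
wide side 
 [[0.5741 0.4142 0.061 ]
 [0.5885 0.2853 0.061 ]
 [0.4745 0.271  0.061 ]
 [0.464  0.3988 0.061 ]] ctr [0.5253 0.3423 0.061 ] sides [np.float64(0.12969864115849034), np.float64(0.11487027884114412), np.float64(0.1281979450001075), np.float64(0.11121815105203649)]
nar top 
 [[0.6403 0.15   0.061 ]
 [0.6575 0.0746 0.061 ]
 [0.5477 0.0487 0.061 ]
 [0.5309 0.1215 0.061 ]] ctr [0.5941 0.0987 0.061 ] sides [np.float64(0.07736431682887097), np.float64(0.11282525781040592), np.float64(0.07471137936266155), np.float64(0.11304644142450603)]
nar side 
 [[0.6375 0.1512 0.061 ]
 [0.6553 0.0772 0.061 ]
 [0.5435 0.0494 0.061 ]
 [0.5289 0.1281 0.061 ]] ctr [0.5913 0.1015 0.061 ] sides [np.float64(0.07618545885044893), np.float64(0.11518708008706462), np.float64(0.07999450534803583), np.float64(0.11103904383028244)]
open front rim top [ 0.544 -0.081  0.055] [ 0.5406 -0.1622  0.055 ]
open front rim side [ 0.5435 -0.0892  0.055 ] [ 0.5388 -0.1519  0.055 ]
open back lid corners top [ 0.6569 -0.0911  0.058 ] [ 0.6541 -0.1722  0.058 ]
lid front-right tri (array([ 0.5849, -0.1644,  0.1413]), np.float64(0.004872127143042945))
lid front-left tri (array([ 0.5862, -0.0823,  0.1442]), np.float64(0.004862182283334691))
```

```bash
python3 -m creep '[[[-28,-26,0],[0,0,-1.65]],[[-28,-26,0],[0,0,-1.65]],[[-28,-26,0],[0,0,-1.65]],[[-28,-26,0],[0,0,-1.65]],[[-28,-26,0],[0,0,-1.65]],[[-28,-26,0],[0,0,-1.65]],[[-28,-26,0],[0,0,-1.65]],[[-28,-26,0],[0,0,-1.65]],[[-28,-26,0],[0,0,-1.65]],[[-28,-26,0],[0,0,-1.65]]]' -1 30; python3 -c "
from h import *
print(r.get_state()['joints'])"
```

```text
clock: 1.35
tcp_pos: [0.3773, 0.1781, 0.2299]
tool_rot: [-0.0, 1.0, -0.0, -0.0]
wrist_force: [0.3, 0.4, 0.1]
finger_gap: -0.0
[ 4.40911077e-01  7.72051422e-02 -1.92553716e-01  1.30164098e+00
  7.01460156e-05  4.40826942e-01]
```

```bash
python3 -m creep '[[[-24,-34,0],[0,0,0]],[[-24,-34,0],[0,0,0]],[[-24,-34,0],[0,0,0]],[[-24,-34,0],[0,0,0]],[[-24,-34,0],[0,0,0]],[[-24,-34,0],[0,0,0]],[[-24,-34,0],[0,0,0]],[[-24,-34,0],[0,0,0]],[[-24,-33,0],[0,0,0]],[[-23,0,0],[0,0,0]]]'
python3 - <<'E'
from h import *
s,_=snap('side','s1.png');snap('top','t1.png');print(s['tcp_pos'],s['wrist_force'])
a=cv2.imread('pics/t1.png')[100:280,180:420];b=cv2.imread('pics/s1.png')[60:240,180:420]
cv2.imwrite('pics/c3.png',cv2.resize(np.vstack([a,b]),None,fx=1.65,fy=1.65))
E
```

```text
clock: 2.6
tcp_pos: [0.6158, -0.1287, 0.2292]
tool_rot: [0.002, 1.0, -0.0, -0.001]
wrist_force: [-0.4, 0.8, 0.8]
finger_gap: 0.0002
[ 0.61578134 -0.12874446  0.22916634] [-0.35466615  0.81040906  0.83425755]
```

View pics/c3.png

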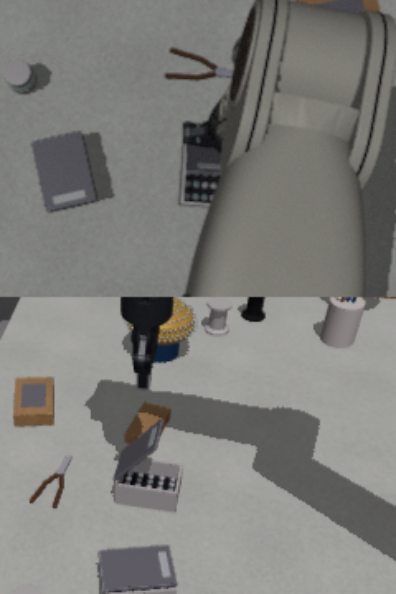

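```bash
python3 -m creep '[[[0,0,20],[0,0,0]],[[0,0,20],[0,0,0]],[[0,0,20],[0,0,0]],[[0,0,8],[0,0,0]],[[0,0,4],[0,0,0]],[[0,0,4],[0,0,0]],[[1,0,3],[0,0,0]],[[1,0,3],[0,0,0]],[[2,0,3],[0,0,0]],[[2,0,3],[0,0,0]]]'
python3 - <<'E'
from h import *
s,_=snap('side','s2.png');print(s['tcp_pos'],s['wrist_force'])
b=cv2.imread('pics/s2.png')[60:240,180:360]
cv2.imwrite('pics/c4.png',cv2.resize(b,None,fx=3,fy=3))
E
```

```text
clock: 3.95
tcp_pos: [0.6094, -0.126, 0.1421]
tool_rot: [0.0, 1.0, -0.0, 0.0]
wrist_force: [-0.5, 0.4, 0.3]
finger_gap: 0.0001
[ 0.60943997 -0.125988    0.14207032] [-0.50797413  0.37624423  0.31656177]
```

View pics/c4.png

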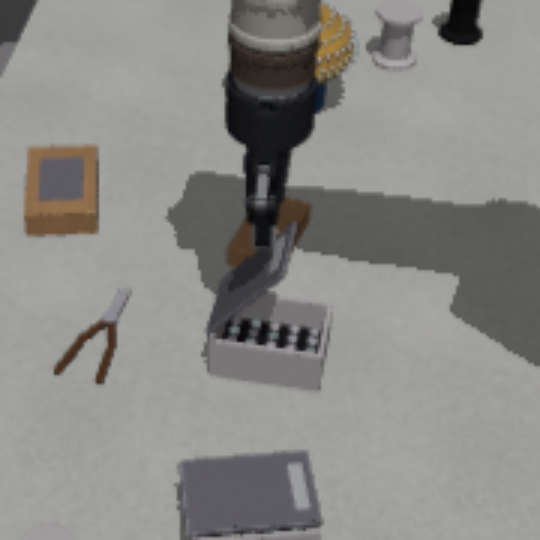

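```bash
python3 -m creep '[[[3,0,5],[0,0,0]],[[3,0,5],[0,0,0]],[[3,0,5],[0,0,0]],[[2,0,5],[0,0,0]],[[2,0,5],[0,0,0]],[[2,0,5],[0,0,0]],[[2,0,5],[0,0,0]],[[2,0,5],[0,0,0]],[[1,0,5],[0,0,0]],[[0,0,0],[0,0,0]]]'
python3 - <<'E'
from h import *
s,_=snap('side','s3.png');print(s['tcp_pos'],s['wrist_force'])
b=cv2.imread('pics/s3.png')[60:240,180:360]
cv2.imwrite('pics/c5.png',cv2.resize(b,None,fx=3,fy=3))
E
```

```text
clock: 5.25
tcp_pos: [0.5891, -0.1259, 0.0965]
tool_rot: [0.0, 1.0, 0.0, -0.001]
wrist_force: [-0.3, 0.6, 0.5]
finger_gap: 0.0003
[ 0.58908768 -0.12588696  0.09653709] [-0.27680971  0.60772263  0.53284828]
```

View pics/c5.png

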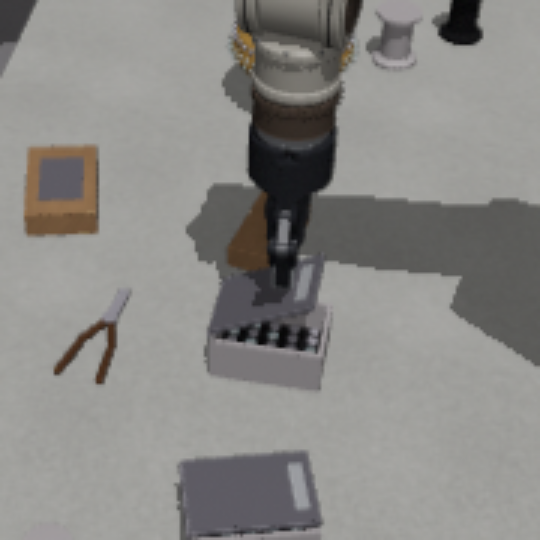

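```bash
python3 -m creep '[[[2,0,2],[0,0,0]],[[2,0,2],[0,0,0]],[[2,0,2],[0,0,0]],[[2,0,2],[0,0,0]],[[2,0,2],[0,0,0]],[[0,0,1],[0,0,0]],[[0,0,1],[0,0,0]],[[0,0,1],[0,0,0]],[[0,0,0],[0,0,0]],[[0,0,0],[0,0,0]]]'
python3 - <<'E'
from h import *
s,_=snap('side','s4.png');print(s['tcp_pos'],s['wrist_force'])
b=cv2.imread('pics/s4.png')[100:220,220:320]
cv2.imwrite('pics/c6.png',cv2.resize(b,None,fx=5,fy=5))
E
```

```text
clock: 6.55
tcp_pos: [0.5796, -0.1259, 0.0841]
tool_rot: [0.0, 1.0, 0.0, -0.0]
wrist_force: [-0.1, -0.5, 0.1]
finger_gap: -0.0002
[ 0.57961496 -0.12592982  0.08413607] [-0.12714118 -0.50886343  0.0586259 ]
```

View pics/c6.png

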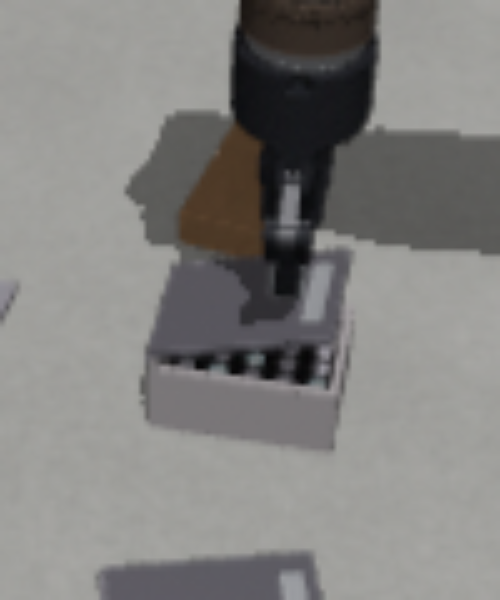

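```bash
python3 -m creep '[[[1,0,1],[0,0,0]],[[1,0,1],[0,0,0]],[[1,0,1],[0,0,0]],[[1,0,1],[0,0,0]],[[0,0,1],[0,0,0]],[[0,0,1],[0,0,0]],[[0,0,1],[0,0,0]],[[0,0,0],[0,0,0]],[[0,0,0],[0,0,0]],[[0,0,0],[0,0,0]]]'
python3 - <<'E'
from h import *
s,_=snap('side','s5.png');print(s['tcp_pos'],s['wrist_force'])
b=cv2.imread('pics/s5.png')[100:220,220:320]
cv2.imwrite('pics/c7.png',cv2.resize(b,None,fx=5,fy=5))
E
```

```text
clock: 7.85
tcp_pos: [0.5756, -0.1259, 0.0772]
tool_rot: [0.0, 1.0, -0.0, 0.0]
wrist_force: [0.3, 0.1, -0.4]
finger_gap: 0.0
[ 0.57561206 -0.12593527  0.07721918] [ 0.29568028  0.07404368 -0.40122852]
```

View pics/c7.png

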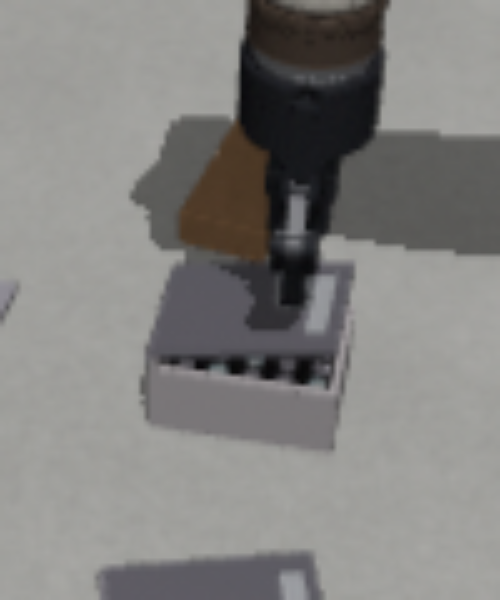

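```bash
python3 -m creep '[[[0,0,1],[0,0,0]],[[0,0,1],[0,0,0]],[[0,0,1],[0,0,0]],[[0,0,1],[0,0,0]],[[0,0,1],[0,0,0]],[[0,0,1],[0,0,0]],[[0,0,0],[0,0,0]],[[0,0,0],[0,0,0]],[[0,0,0],[0,0,0]],[[0,0,0],[0,0,0]]]'
python3 - <<'E'
from h import *
s,_=snap('side','s6.png');print(s['tcp_pos'],s['wrist_force'])
b=cv2.imread('pics/s6.png')[100:220,220:320]
cv2.imwrite('pics/c8.png',cv2.resize(b,None,fx=5,fy=5))
E
```

```text
clock: 9.15
tcp_pos: [0.5756, -0.1259, 0.0712]
tool_rot: [0.0, 1.0, -0.0, 0.0]
wrist_force: [-1.1, -0.1, 0.5]
finger_gap: -0.0002
[ 0.57562706 -0.12593878  0.07122907] [-1.0896112  -0.06825957  0.54543152]
```

View pics/c8.png

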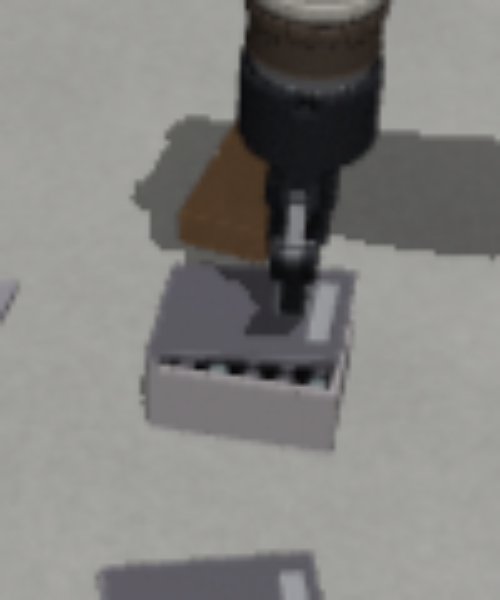

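```bash
python3 -m creep '[[[0,0,1],[0,0,0]],[[0,0,1],[0,0,0]],[[0,0,1],[0,0,0]],[[0,0,1],[0,0,0]],[[0,0,0],[0,0,0]],[[0,0,0],[0,0,0]],[[0,0,0],[0,0,0]],[[0,0,0],[0,0,0]],[[0,0,0],[0,0,0]],[[0,0,0],[0,0,0]]]'
python3 - <<'E'
from h import *
s,_=snap('side','s7.png');print(s['tcp_pos'],s['wrist_force'])
b=cv2.imread('pics/s7.png')[130:210,220:320]
c=cv2.imread('pics/s6.png')[130:210,220:320]
cv2.imwrite('pics/c9.png',cv2.resize(np.hstack([c,b]),None,fx=4,fy=4,interpolation=cv2.INTER_CUBIC))
E
```

```text
clock: 10.45
tcp_pos: [0.5756, -0.1259, 0.0672]
tool_rot: [0.0, 1.0, -0.0, 0.0]
wrist_force: [0.1, 0.6, 0.0]
finger_gap: -0.0
[ 0.57558184 -0.12593578  0.0672202 ] [0.14692212 0.628369   0.01240992]
```

View pics/c9.png

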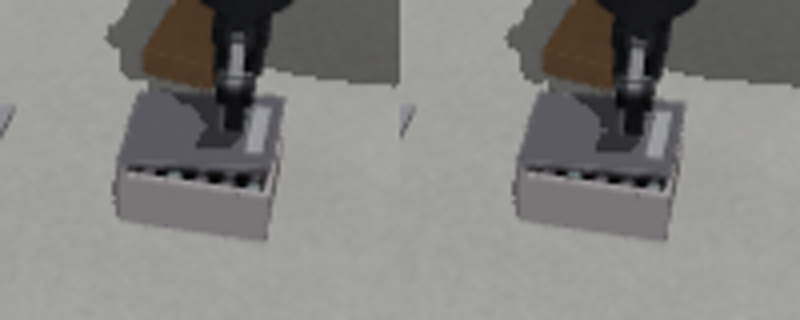

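```bash
python3 - <<'E'
from h import *
c=np.load('side.npz')
def pr(P):
    q=c['K']@(c['V'][:3,:3]@np.array(P)+c['V'][:3,3]);return q[:2]/q[2]
for z in (.04,.05,.06,.07,.08):print(z,pr([.5756,-.126,z]),pr([.542,-.085,z]),pr([.54,-.163,z]))
E
python3 -m creep '[[[0,0,1],[0,0,0]],[[0,0,1],[0,0,0]],[[0,0,1],[0,0,0]],[[0,0,0],[0,0,0]],[[0,0,0],[0,0,0]],[[0,0,0],[0,0,0]],[[0,0,0],[0,0,0]],[[0,0,0],[0,0,0]],[[0,0,0],[0,0,0]],[[0,0,0],[0,0,0]]]'
python3 - <<'E'
from h import *
s,_=snap('side','s8.png');print(s['tcp_pos'],s['wrist_force'])
b=cv2.imread('pics/s8.png')[130:210,230:300]
cv2.imwrite('pics/c10.png',cv2.resize(b,None,fx=7,fy=7,interpolation=cv2.INTER_CUBIC))
E
```

```text
0.04 [276.76106727 169.397929  ] [287.13224922 180.16047748] [289.58279996 162.24791977]
0.05 [276.95260308 166.91006338] [287.39433464 177.67389519] [289.8479515  159.76441278]
0.06 [277.14650685 164.39144018] [287.65974754 175.15574292] [290.11631823 157.25079121]
0.07 [277.34282278 161.84148545] [287.92855168 172.60541559] [290.38795898 154.70650396]
0.08 [277.54159615 159.2596109 ] [288.20081249 170.02229257] [290.66293403 152.13098642]
clock: 11.75
tcp_pos: [0.5756, -0.126, 0.0642]
tool_rot: [0.0, 1.0, -0.0, -0.0]
wrist_force: [0.0, -0.1, 0.4]
finger_gap: -0.0001
[ 0.57557906 -0.12596165  0.06420405] [ 0.03188023 -0.10453251  0.37927742]
```

View pics/c10.png

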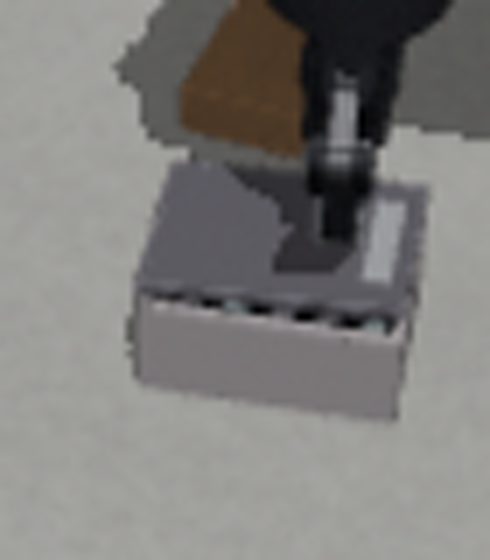

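Run:
```python
from h import *
s,d=snap('wrist','w1.png');print(d['tool_from_camera'])
b=cv2.imread('pics/s8.png')[110:210,220:320]
cv2.imwrite('pics/c11.png',cv2.resize(cv2.convertScaleAbs(b,alpha=2.2),None,fx=6,fy=6,interpolation=cv2.INTER_CUBIC))
```

```text
[[-2.51355287e-04 -9.54912787e-01 -2.96886352e-01  7.51268040e-02]
 [ 9.99999957e-01 -1.95884380e-04 -2.16590545e-04 -6.22910310e-04]
 [ 1.48669682e-04 -2.96886394e-01  9.54912796e-01 -1.43177123e-01]
 [ 0.00000000e+00  0.00000000e+00  0.00000000e+00  1.00000000e+00]]
```

View pics/c11.png

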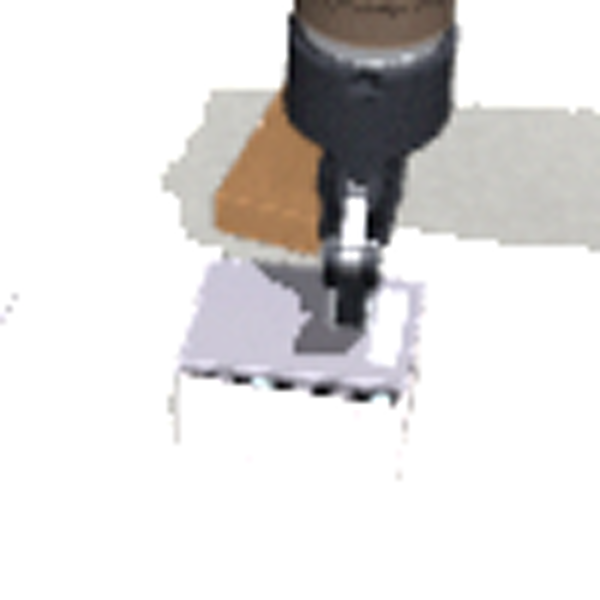

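View pics/w1.png

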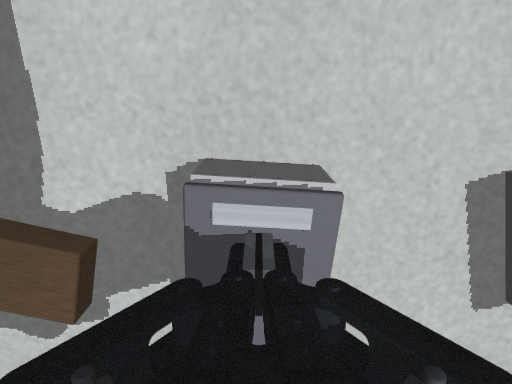

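```bash
python3 -m creep '[[[0,0,1],[0,0,0]],[[0,0,1],[0,0,0]],[[0,0,1],[0,0,0]],[[0,0,1],[0,0,0]],[[0,0,0.5],[0,0,0]],[[0,0,0.5],[0,0,0]],[[0,0,0],[0,0,0]],[[0,0,0],[0,0,0]],[[0,0,0],[0,0,0]],[[0,0,0],[0,0,0]]]'
python3 - <<'E'
from h import *
s,_=snap('side','s9.png');print(s['tcp_pos'],s['wrist_force'])
snap('wrist','w2.png')
b=cv2.imread('pics/s9.png')[130:210,230:300]
w=cv2.imread('pics/w2.png')[140:300,150:380]
cv2.imwrite('pics/c12.png',np.hstack([cv2.resize(b,(420,480),interpolation=cv2.INTER_CUBIC),cv2.resize(w,(380,480))]))
E
```

```text
clock: 13.1
tcp_pos: [0.5756, -0.126, 0.0599]
tool_rot: [0.0, 1.0, -0.0, 0.0]
wrist_force: [-2.0, 1.1, 6.6]
finger_gap: -0.0001
[ 0.57555387 -0.12595518  0.05989924] [-1.98368861  1.1381916   6.63767008]
```

View pics/c12.png

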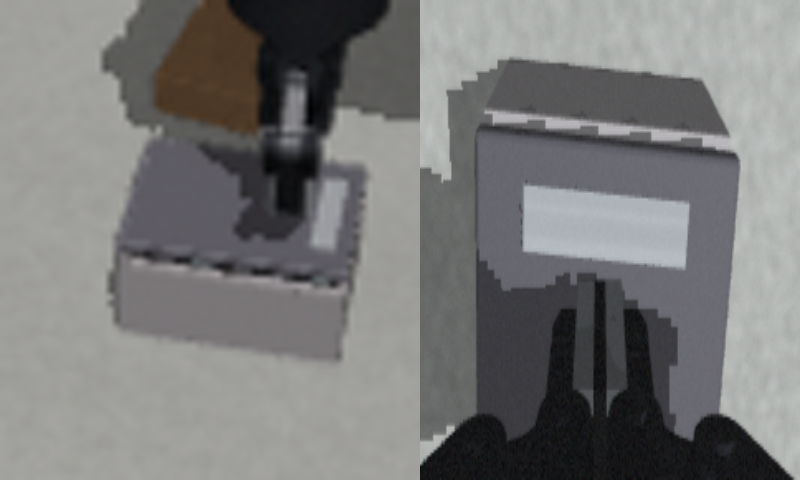

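```bash
python3 -m creep '[[[0,0,0.5],[0,0,0]],[[0,0,0.5],[0,0,0]],[[0,0,0],[0,0,0]],[[0,0,0],[0,0,0]],[[0,0,0],[0,0,0]],[[0,0,0],[0,0,0]],[[0,0,0],[0,0,0]],[[0,0,0],[0,0,0]],[[0,0,0],[0,0,0]],[[0,0,0],[0,0,0]]]'
python3 -m creep '[[[0,0,-2],[0,0,0]],[[0,0,-4],[0,0,0]],[[0,0,-10],[0,0,0]],[[0,0,-20],[0,0,0]],[[0,0,-20],[0,0,0]],[[0,5,-20],[0,0,0]],[[0,20,-20],[0,0,0]],[[0,40,-20],[0,0,0]],[[0,40,-10],[0,0,0]],[[0,40,0],[0,0,0]]]'
python3 - <<'E'
from h import *
s,_=snap('side','s10.png');print(s['tcp_pos'],s['wrist_force'])
snap('wrist','w3.png')
b=cv2.imread('pics/s10.png')[130:280,230:310]
w=cv2.imread('pics/w3.png')
cv2.imwrite('pics/c13.png',np.hstack([cv2.resize(b,(320,600),interpolation=cv2.INTER_CUBIC),cv2.resize(w,(480,600))]))
E
```

```text
clock: 14.45
tcp_pos: [0.5755, -0.1259, 0.0598]
tool_rot: [0.0, 1.0, -0.0, 0.0]
wrist_force: [-4.5, 0.9, 9.7]
finger_gap: -0.0002
clock: 15.7
tcp_pos: [0.5766, 0.0202, 0.1861]
tool_rot: [0.001, 1.0, 0.0, 0.002]
wrist_force: [0.3, -0.4, 0.3]
finger_gap: 0.0001
[0.57663856 0.02019875 0.18614361] [ 0.31194909 -0.42475686  0.31076981]
```

View pics/c13.png

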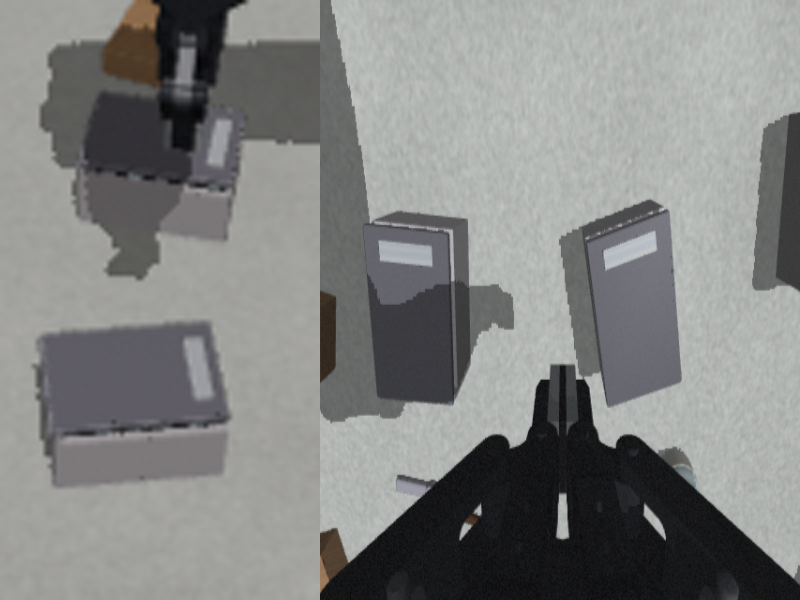

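Run:
```python
from h import *
w=cv2.imread('pics/w3.png')[125:265,20:240]
cv2.imwrite('pics/c14.png',cv2.resize(cv2.convertScaleAbs(w,alpha=1.5),None,fx=3.6,fy=3.6,interpolation=cv2.INTER_CUBIC))
```

```text
(no output)
```

View pics/c14.png

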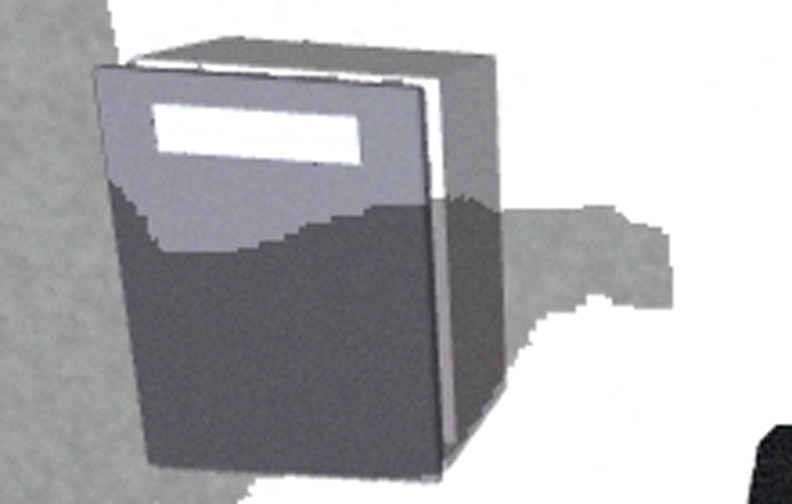

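Run:
```python
from h import *
from scipy.spatial.transform import Rotation as Ro
s,d=snap('wrist','w4.png');K=d['intrinsics'];T=d['tool_from_camera'];print(K)
np.savez('wrist.npz',K=K,T=T)
g=T[:3,:3]@np.linalg.inv(K)@[259,233.6,1]
for x in (.011,0,-.011):print('tip z in tool',(T[:3,3]+g*(x-T[0,3])/g[0]))
R=Ro.from_quat(s['tool_rot']).as_matrix();C=R@T[:3,3]+s['tcp_pos'];print('cam',C)
def wr(p,z):
    e=R@T[:3,:3]@np.linalg.inv(K)@[p[0],p[1],1];return C+e*(z-C[2])/e[2]
f=lambda u,v:(20+u/3.6-.4,125+v/3.6-.4)
P=[wr(f(*p),.061) for p in [(95,66),(421,87),(440,480),(150,465)]]
print(np.round(P,4),[round(np.linalg.norm(P[i]-P[i-1]),4) for i in range(4)])
print('base bottom?',wr(f(495,57),.0),wr(f(237,37),.0), 'rim',wr(f(130,57),.055),wr(f(440,80),.055))
w=cv2.imread('pics/w4.png')[120:270,140:300]
cv2.imwrite('pics/c15.png',cv2.resize(cv2.convertScaleAbs(w,alpha=1.5),None,fx=4,fy=4,interpolation=cv2.INTER_CUBIC))
```

```text
[[303.01527367   0.         258.42004808]
 [  0.         303.01527367 191.34953363]
 [  0.           0.           1.        ]]
tip z in tool [ 0.011      -0.00037852 -0.00694452]
tip z in tool [ 0.         -0.00033576  0.01642272]
tip z in tool [-0.011      -0.000293    0.03978996]
cam [0.50061731 0.02162571 0.32816704]
[[ 0.5401 -0.1646  0.061 ]
 [ 0.545  -0.0857  0.061 ]
 [ 0.6536 -0.093   0.061 ]
 [ 0.6493 -0.1719  0.061 ]] [np.float64(0.1094), np.float64(0.0791), np.float64(0.1089), np.float64(0.079)]
base bottom? [ 0.54602392 -0.08697005  0.        ] [ 0.54039177 -0.16315839  0.        ] rim [ 0.53876331 -0.1596386   0.055     ] [ 0.54420893 -0.08310209  0.055     ]
```

View pics/c15.png

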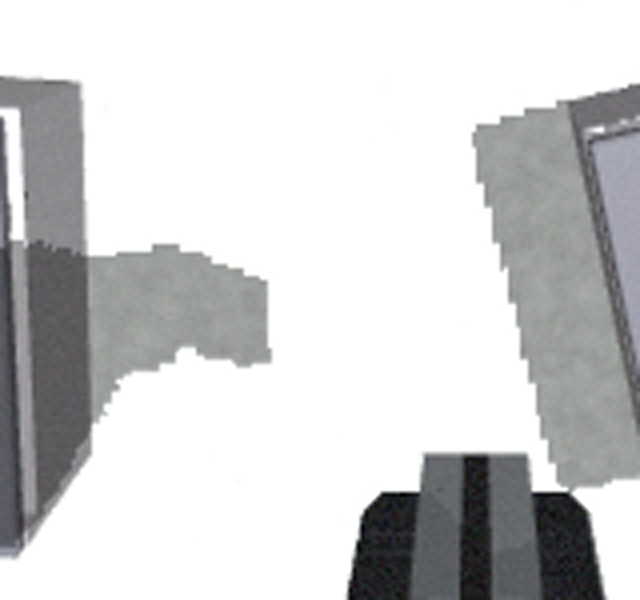

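```bash
python3 -m creep '[[[10.6,35,0],[0,0,0]],[[10.6,35,0],[0,0,0]],[[10.6,35,0],[0,0,0]],[[10.6,35,0],[0,0,0]],[[10.6,35,0],[0,0,0]],[[10.6,35,0],[0,0,0]],[[10.6,35,10],[0,0,0]],[[10.6,35,20],[0,0,0]],[[10.6,34,30],[0,0,0]],[[0,0,20],[0,0,0]]]'
python3 - <<'E'
from h import *
s,d=snap('side','s11.png');print(s['tcp_pos'],s['wrist_force'])
snap('wrist','w5.png')
b=cv2.imread('pics/s11.png')[130:370,210:330]
w=cv2.imread('pics/w5.png')
cv2.imwrite('pics/c16.png',np.hstack([cv2.resize(b,(290,580),interpolation=cv2.INTER_CUBIC),cv2.resize(w,(510,580))]))
E
```

```text
clock: 17.1
tcp_pos: [0.4799, 0.3343, 0.1028]
tool_rot: [-0.001, 1.0, -0.0, -0.0]
wrist_force: [-0.2, -0.1, 0.2]
finger_gap: -0.0001
[0.47989966 0.33427203 0.10283996] [-0.16641854 -0.12981722  0.19226105]
```

View pics/c16.png

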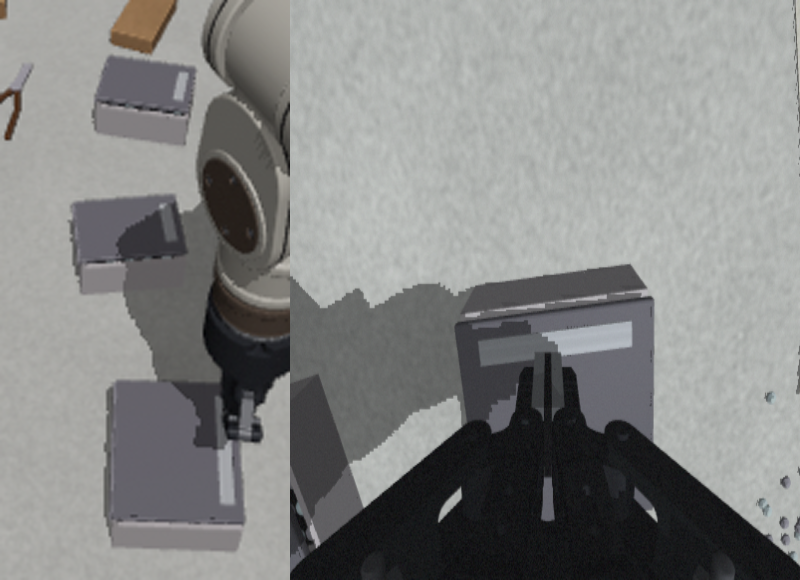

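```bash
python3 -m creep '[[[-1,0,15],[0,0,0]],[[-1,0,12],[0,0,0]],[[0,0,5],[0,0,0]],[[0,0,3],[0,0,0]],[[0,0,1],[0,0,0]],[[0,0,1],[0,0,0]],[[0,0,1],[0,0,0]],[[0,0,1],[0,0,0]],[[0,0,1],[0,0,0]],[[0,0,0],[0,0,0]]]'; python3 -m creep '[[[0,0,1],[0,0,0]],[[0,0,1],[0,0,0]],[[0,0,1],[0,0,0]],[[0,0,0.5],[0,0,0]],[[0,0,0.5],[0,0,0]],[[0,0,0],[0,0,0]],[[0,0,0],[0,0,0]],[[0,0,0],[0,0,0]],[[0,0,0],[0,0,0]],[[0,0,0],[0,0,0]]]'
```

```text
clock: 18.45
tcp_pos: [0.4825, 0.3331, 0.0641]
tool_rot: [0.0, 1.0, -0.0, -0.0]
wrist_force: [0.2, -0.1, 0.4]
finger_gap: 0.0002
clock: 19.7
tcp_pos: [0.4825, 0.3331, 0.0603]
tool_rot: [0.0, 1.0, -0.0, -0.0]
wrist_force: [-0.9, -1.2, 2.9]
finger_gap: 0.0
```

```bash
python3 -m creep '[[[0,0,1],[0,0,0]],[[0,0,1],[0,0,0]],[[0,0,1],[0,0,0]],[[0,0,0.5],[0,0,0]],[[0,0,0.5],[0,0,0]],[[0,0,0],[0,0,0]],[[0,0,0],[0,0,0]],[[0,0,0],[0,0,0]],[[0,0,0],[0,0,0]],[[0,0,0],[0,0,0]]]'
```

```text
clock: 20.95
tcp_pos: [0.4824, 0.3331, 0.0562]
tool_rot: [0.0, 1.0, -0.0, -0.0]
wrist_force: [-2.1, -0.8, 3.9]
finger_gap: -0.0003
```

```bash
python3 -m creep '[[[0,0,0.5],[0,0,0]],[[0,0,0.5],[0,0,0]],[[0,0,0.5],[0,0,0]],[[0,0,0.5],[0,0,0]],[[0,0,0],[0,0,0]],[[0,0,0],[0,0,0]],[[0,0,0],[0,0,0]],[[0,0,0],[0,0,0]],[[0,0,0],[0,0,0]],[[0,0,0],[0,0,0]]]'
```

```text
clock: 22.2
tcp_pos: [0.4829, 0.3333, 0.0553]
tool_rot: [0.0, 1.0, 0.0, 0.001]
wrist_force: [-3.6, -2.2, 6.9]
finger_gap: 0.0001
```

```bash
python3 -m creep '[[[0,0,0.5],[0,0,0]],[[0,0,0.5],[0,0,0]],[[0,0,0],[0,0,0]],[[0,0,0],[0,0,0]],[[0,0,-10],[0,0,0]],[[0,0,-25],[0,0,0]],[[5,0,-30],[0,0,0]],[[20,0,-30],[0,0,0]],[[30,0,-30],[0,0,0]],[[30,0,0],[0,0,0]]]'; python3 -m creep '[[[20,0,0],[0,0,0]],[[20,0,0],[0,0,0]],[[20,0,0],[0,0,0]],[[0,0,0],[0,0,0]],[[0,0,0],[0,0,0]],[[0,0,0],[0,0,0]],[[0,0,0],[0,0,0]],[[0,0,0],[0,0,0]],[[0,0,0],[0,0,0]],[[0,0,0],[0,0,0]]]';python3 - <<'E'
from h import *
s,d=snap('side','s12.png');snap('top','t12.png')
a=cv2.imread('pics/t12.png')[130:270,80:340];b=cv2.imread('pics/s12.png')[120:370,200:340]
cv2.imwrite('pics/c17.png',np.hstack([cv2.resize(b,(330,590)),cv2.resize(np.vstack([a,cv2.imread('pics/top0.png')[130:270,80:340]]),(460,590))]))
E
```

```text
clock: 23.45
tcp_pos: [0.399, 0.3347, 0.1812]
tool_rot: [0.001, 1.0, 0.002, 0.003]
wrist_force: [-0.6, 0.1, -0.2]
finger_gap: -0.0001
clock: 24.7
tcp_pos: [0.3376, 0.3333, 0.1782]
tool_rot: [0.0, 1.0, -0.0, -0.0]
wrist_force: [0.1, -1.0, -0.6]
finger_gap: -0.0001
```

View pics/c17.png

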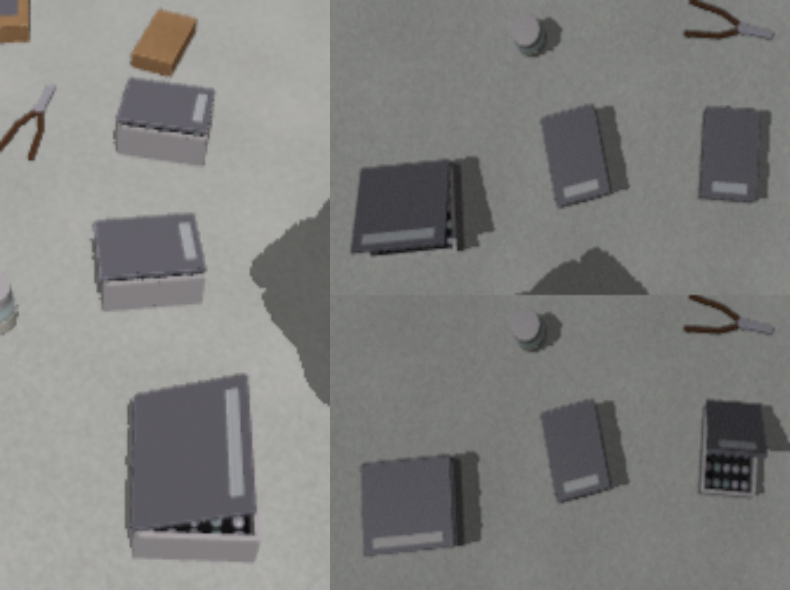

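```bash
python3 -m creep '[[[0,0,0],[0,0,0]],[[0,0,0],[0,0,0]],[[0,0,0],[0,0,0]],[[0,0,0],[0,0,0]],[[0,0,0],[0,0,0]],[[0,0,0],[0,0,0]],[[0,0,0],[0,0,0]],[[0,0,0],[0,0,0]],[[0,0,0],[0,0,0]],[[0,0,0],[0,0,0]]]';python3 - <<'E'
from h import *
snap('side','s13.png');snap('top','t13.png')
print(np.abs(cv2.imread('pics/s13.png').astype(int)-cv2.imread('pics/s12.png'))[300:370,230:330].max())
a=cv2.imread('pics/t13.png')[170:270,80:220];b=cv2.imread('pics/s13.png')[260:370,240:330]
cv2.imwrite('pics/c18.png',np.hstack([cv2.resize(a,None,fx=3,fy=3)[:300],cv2.resize(b,None,fx=4,fy=4)[:300]]));cv2.imwrite('pics/c19.png',cv2.resize(b,None,fx=5,fy=5))
E
```

```text
clock: 26.05
tcp_pos: [0.3375, 0.3332, 0.1782]
tool_rot: [0.0, 1.0, -0.0, -0.0]
wrist_force: [0.1, -0.6, -0.8]
finger_gap: 0.0
3
```

View pics/c18.png

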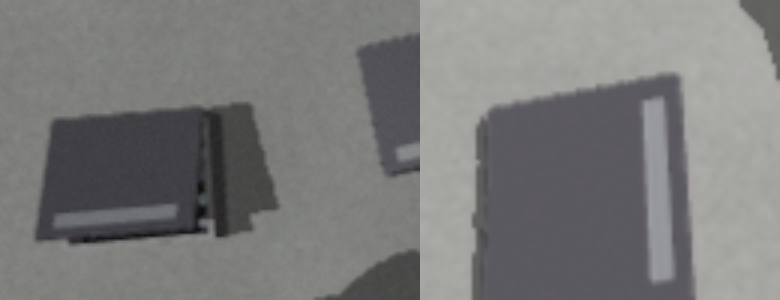

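Run:
```python
from h import *
P,e=tri(tc(197,234),(240+257/4-.4,260+75/4-.4));print(P,e,'angle',np.arcsin((P[2]-.061)/.11))
r.finish_job()
```

```text
[0.48316588 0.27095743 0.09825355] 0.004887081863812909 angle 0.3455015694378828
the job is handed in; nothing more can be done
```

I pushed the open box's lid fully shut with the closed fingertip. Then I pressed the front edge of the wide box's lid until its catch let go, lifted the finger away and handed the job in at about 26 s. No verdict was reported.

**Last checks**
- **Once-open box:** the lid hit a hard stop at about 10 N. In the wrist view it measured 79 x 109 mm, the same width front and back, so it lies flat.
- **Wide box:** the lid met its lower stop after sinking about 5 mm, at about 7 N. It then rose to about 0.35 rad by triangulation. The limit is 0.3 and the nominal is 0.40, and the two camera rays missed each other by 5 mm, so this figure is rough. The lid had stopped moving between the last two pictures, 1.3 s apart.
- **Everything else:** the other narrow box stayed shut. By eye in the before and after pictures, no box, nor the jar, pliers or carton, had moved. The arm was clear of everything.

**What disagreed:** the shut fingertips touched with the tool centre at about z 60 mm, so they stood about level with it and not 22 mm ahead as described. I therefore went down in small steps and judged contact by force and pictures. The force sensor also did not show the 1–2 N of pushing the open lid down.

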